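Pin the mandrel clamp shut

ROBOT

A 7-joint arm with a two-finger parallel gripper is mounted at the origin on a cart in front of the work surface, level with it; the furniture and walls round the work are solid. World frame = base frame: x ahead of the robot, y to its left, z up, the work surface at z = 0. Lengths are in m, angles in rad, forces in N, time in s.
With the tool pointing down it reaches from about 0.4 to 0.85 m from the base axis. Payload 10.4 kg.
Tool frame: the origin (TCP) lies at the very end of the fingers, on their centre line; the grasp point (between the pads) lies 19 mm behind it (manip.grip_point_offset is the z of the grasp point in the tool frame, in m); z points along the fingers, y is the direction in which the jaws open and shut (so a half turn about z gives the same grasp; the last joint's range is limited). The gripper opens to 85 mm and grips with 20 to 120 N. Pads are 22 mm wide; open, the fingers measure 114 mm over their backs; the gripper's body (76 mm by 85 mm) begins 54 mm behind the grasp point. The pads swing forward as they close: fully open they stand 13 mm farther back than shut.
Start: joints at [-1.214, 0.332, -0.065, 1.46, 0.022, 1.35, -0.088], TCP at [0.232, 0.58, 0.231] pointing down, gripper open.
Joint ranges: [-2.6, 2.6], [-0.5, 2.12], [-1.47, 1.34], [0.16, 2.42], [-1.27, 4.41], [0.06, 2.06], [-2.6, 2.6]. Speed limits (rad/s): [2.22, 2.22, 2.79, 2.79, 3.14, 3.14, 3.14].

INTERFACE

Orientations are given as a unit quaternion [x, y, z, w].
In Python, from workcell import manip, camera, get_calibration, hand_in gives the robot as it stands.
- The arm moves only by the shell command python3 -m pendant 'ROWS' [FORCE]. ROWS is JSON, a list of rows, each a list of 5 numbers: the shift along the tool's x, y, z in units of 40 mm (1.0 is 40 mm), then the turn about the tool's z in units of 6 degrees (1.0 is 6 degrees), then the closure, from 0 (fully open) to 1 (shut). A call has 1 to 5 rows; each row is the pose to reach, as a shift and turn from the pose commanded when the call began, along the tool's axes at that moment; what a row does not reach only later rows make up. A row lasts 1/8 s, in which the tool goes at most 62.5 mm and 10.7 degrees, less where a joint would pass 70% of its speed; a pose out of reach is approached as far as the arm can. A call with a gripper value outside its range is refused whole. The fingers move at their own pace and stop on an object; FORCE is the grip in N (left out, the last holds). Time passes only in rows, so rows that repeat a pose let the fingers close. It gives the time, the measured TCP pose, the force and the opening at its end, in the units of the state.
- manip.get_obs(): the state, without advancing time (a new reading comes with each control period).
- camera(name): name is "scene" or "top" or "wrist"; returns (picture, depth): 400x640x3 uint8, red, green, blue; 400x640 float32, m along the optical axis (not along the pixel's ray), 0 where there is no reading.
- get_calibration(name): a dict with "vfov" (degrees; the focal length in pixels is half the picture's height over the tangent of half this angle, whatever the lens; pixels are square), "cx", "cy" (the principal point, pixels), "position" and "rotation" of the camera in the world. Camera axes: x right, y down, z forward; pixel columns grow to the right and rows downward; lengths in m; the calibration is good to about 2 mm. A picture is of the moment at which its call begins: read the wrist's pose just before it. get_calibration takes no time and is no camera call; for the wrist camera it gives the pose at the moment of the call.
- hand_in(): hands the job in, once; it reports no verdict.
The state is a dict: "clock": time; "joint_pos": joint angles; "joint_velocities": joint speeds; "tau": joint torques, N m; "position": TCP position; "ee_rot": TCP orientation; "ft_force": force on the tool from outside, world axes, zero at the start; "torque": the same for the moment, N m; "grip_width": opening from 0.0 (shut) to 1.0 (fully open).
Only numpy, scipy, OpenCV 4.12 (cv2) and the standard library are available. Lean on these libraries where they do the work, as an engineer would, in place of code of your own. Each camera call takes 0.05 s, during which the arm holds its last target.

TASK

Press the hinged strap of the blue clamp all the way down over the mandrel, so that its eye sits between the two fork cheeks, then take the red-knobbed brass pin from its wooden rest and push it through the fork and the strap's eye until its head is fully home against the fork. Leave the pin seated and let go, without disturbing the two bottles and the white tablet.

Things in the scene. Friction and masses are not known exactly. Their poses are not given: they have to be found in the camera images.
- clamp: Fixed clamp, blue base plate 176 x 62 x 12 mm (long along x), origin at the centre of its underside, z up. At x = -60 mm (robot's end) the steel fork: two upright cheeks 34 mm long, 10 mm thick, at y = -20..-10 and 10..20 mm, 66 mm high. Hinge posts at x = 60 mm, 64 mm high. A steel mandrel, 15-20 mm thick, lies along y across the middle (y = -27..78 mm), top at z = 45 mm.
- fork_hole (a point): Mouth of the 15 mm fork hole: its centre on the outer face of the -y cheek, where the pin enters, 50 mm above the worktop; axes parallel to the clamp's. The hole runs along +y: cheek, strap eye, cheek, 40 mm in all. Slightly chamfered.
- strap_hinge (a point): Centre of the strap's hinge, 50 mm above the worktop; the hinge axis is the clamp's y axis.
- strap (a joint): Strap angle, rad: 0 = level on its stop, eye hole (15 mm) in line with the fork holes; positive = fork end raised (to 1.0). Hinge friction holds it where it is left; 3 to 5 N down on the pad move it. Dark steel, 18 mm wide, 12 mm thick, 137 mm from hinge axis to its end; eye 16 mm thick, 34 x 32 mm, hole 120 mm from the axis.
- strap_pad (a point): Centre of the flat top of the round green press pad (24 mm across) on the strap, 85 mm from the hinge axis along the strap and 15 mm above the axis line; moves with the strap (65 mm above the worktop when down).
- pin: Loose headed pin, about 60 g. Origin on its axis at the head's seating face; +y runs along the shank to the tip. Brass shank 12 mm thick, y = 0..54 mm, last 8 mm tapering to 7 mm; brass head 26 mm across, y = -5..0; red round knob 20 mm thick, y = -35..-5: grip at y = -20 mm. Starts level in the rest, axis 42 mm above the worktop, knob overhanging, tip towards world +y (to 20 deg).
- pin_tip (a point): Tip of the pin's shank, on its axis, 54 mm from the seating face.
- pin_rest: Fixed dark wooden rest, base 64 x 58 x 8 mm, with two open V notches that carry the shank from below; up to about 50 mm high. Origin at the centre of its underside; the pin lies along its y. Lift the pin straight up.
- brown_bottle: Bystander: amber bottle with black cap, 41 mm across, 98 mm high, loose; origin at the centre of its underside. Leave alone.
- flux_bottle: Bystander: translucent bottle with milky cap, 46 mm across, 102 mm high, loose; origin at the centre of its underside. Leave alone.
- borax_cone: Bystander: flat round white tablet, 43 mm across, 15 mm high, loose; origin at the centre of its underside. Leave alone.

How it is judged:
By the outcome, as a careful person would: the job done as asked, in the order asked, and still so for the second after the job is handed in, with the robot touching nothing.
It also fails if it takes over 51 s, if anything falls off the work surface, if the arm or the gripper's body presses on something with over 40 N, if the wrist force passes 120 N, or if a joint passes its speed limit or range.

## Working session

There is one attempt and no reset: what is moved stays moved. The work goes in short steps, Python scripts to look and compute and a shell command to move; the robot and the scene stay as the last step left them, time stands still between calls to the robot, and variables do not carry over. Pictures are saved under pics/ and viewed, and the job is handed in when it is done.

```bash
ls; mkdir -p pics; python3 - <<'E'
from workcell import manip,camera,get_calibration
import cv2,numpy as np
print(manip.get_obs(), manip.grip_point_offset)
for n in ["scene","top","wrist"]:
    c=get_calibration(n); p,d=camera(n); print(n,c)
    cv2.imwrite(f"pics/{n}0.png",p[:,:,::-1]); np.savez(f"pics/{n}0.npz",p=p,d=d,c=np.array([c],dtype=object))
E
```

```text
pics
{'clock': 0.0, 'joint_pos': array([-1.21361059,  0.33285855, -0.06471518,  1.46094502,  0.02160595,
        1.34985686, -0.08854754]), 'joint_velocities': array([ 0.00048729,  0.00271775,  0.00111825, -0.00052007, -0.00105152,
        0.00088201,  0.00107767]), 'tau': array([ 1.64767916e-04, -6.25450373e+01,  4.92552831e-02, -3.91607237e+01,
        1.62799854e-02,  9.91240988e-03, -5.11759808e-07]), 'position': array([0.23156384, 0.58012927, 0.23052251]), 'ee_rot': array([ 1.88758954e-01,  9.82023211e-01, -6.78896795e-04, -9.82362640e-05]), 'ft_force': array([0.09088276, 0.23824433, 0.1096309 ]), 'torque': array([-0.00902407,  0.01635364,  0.04499839]), 'grip_width': 0.9958785400502786} -0.0187
scene {'vfov': 45.23978363105321, 'cx': 318.63883340467197, 'cy': 196.4430086870075, 'position': array([ 0.01859242, -0.4225568 ,  0.82910661]), 'rotation': array([ 0.79437901, -0.48607751,  0.18489734, -0.31385285])}
top {'vfov': 45.01180024755326, 'cx': 323.36166703159927, 'cy': 195.34794050011422, 'position': array([ 0.42936886, -0.08980672,  1.09879725]), 'rotation': array([ 0.70868041, -0.69976127,  0.06816034, -0.05882522])}
wrist {'vfov': 58.82294735587257, 'cx': 318.75169051140705, 'cy': 194.0951793714274, 'position': array([0.1728851 , 0.60492707, 0.37369638]), 'rotation': array([0.82083284, 0.55616159, 0.07233186, 0.10810106])}
```

View pics/top0.png

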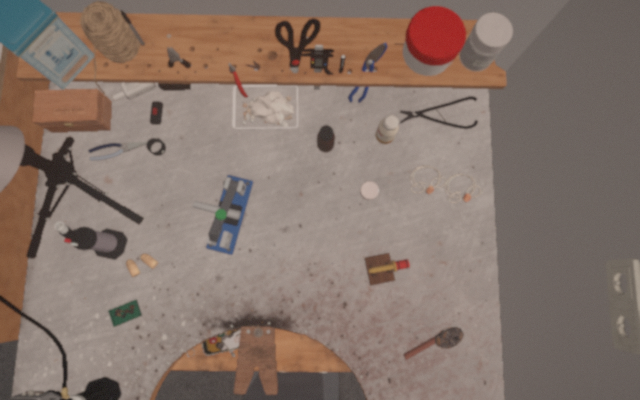

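View pics/scene0.png

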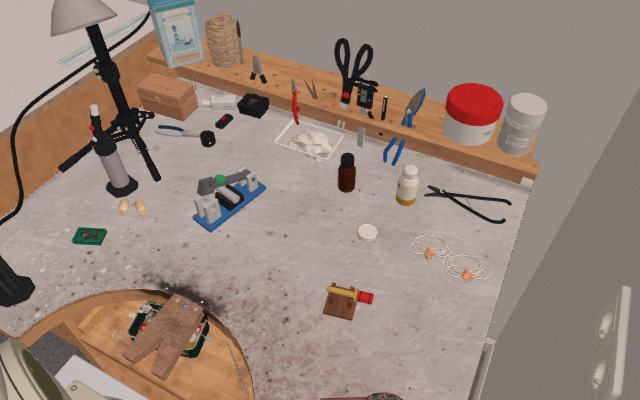

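The top view shows the clamp around (230,215), with the pin and rest around (385,268). The brown bottle is at (326,138), the flux bottle at (388,128) and the tablet at (370,190). I'll enlarge crops to measure them.

```bash
cat > h.py <<'E'
import numpy as np,cv2
from scipy.spatial.transform import Rotation as R
def f(c): return 200/np.tan(np.radians(c['vfov']/2))
def px2w(c,u,v,d):
    F=f(c); p=np.stack([(np.asarray(u)-c['cx'])/F*d,(np.asarray(v)-c['cy'])/F*d,np.asarray(d)*np.ones_like(u,dtype=float)],-1)
    return R.from_quat(c['rotation']).apply(p.reshape(-1,3)).reshape(p.shape)+c['position']
def onz(c,u,v,z):
    a=px2w(c,float(u),float(v),1.0); o=c['position']; r=a-o
    return o+r*(z-o[2])/r[2]
def w2px(c,P):
    q=R.from_quat(c['rotation']).inv().apply(np.atleast_2d(P)-c['position']); return q[:,:2]/q[:,2:]*f(c)+[c['cx'],c['cy']]
def load(n):
    z=np.load(f'pics/{n}.npz',allow_pickle=True); return z['p'],z['d'],z['c'][0]
def snap(name,tag):
    from workcell import camera,get_calibration
    c=get_calibration(name); p,d=camera(name)
    cv2.imwrite(f"pics/{tag}.png",p[:,:,::-1]); np.savez(f"pics/{tag}.npz",p=p,d=d,c=np.array([c],dtype=object)); return p,d,c
def crop(tag,u0,v0,w,h,s):
    p,_,_=load(tag); im=cv2.resize(p[v0:v0+h,u0:u0+w,::-1],None,fx=s,fy=s,interpolation=cv2.INTER_CUBIC); cv2.imwrite(f"pics/{tag}_c{u0}_{v0}.png",im)
E
python3 - <<'E'
from h import *
crop('top0',185,165,80,100,6); crop('scene0',180,155,100,80,7); crop('scene0',310,270,80,60,8); crop('top0',350,240,70,60,8)
for n in ['top0','scene0']:
    p,d,c=load(n)
    W=px2w(c,*np.meshgrid(np.arange(640.),np.arange(400.)),d)
    print(n,'table', [W[v,u].round(4) for u,v in ([(300,230),(280,180)] if n=='top0' else [(300,220),(420,320)])])
    hsv=cv2.cvtColor(p,cv2.COLOR_RGB2HSV)
    m=(hsv[...,1]>150)&((hsv[...,0]<6)|(hsv[...,0]>172))&(W[...,0]<0.45)&(W[...,2]>.02)&(abs(W[...,1])<.4)
    print('red',m.sum(),np.median(W[m],0)); 
    g=(hsv[...,0]>45)&(hsv[...,0]<80)&(hsv[...,1]>130)&(W[...,2]>.04)&(W[...,2]<.2)
    print('green',g.sum(),np.mean(W[g],0), np.argwhere(g).mean(0)[::-1])
E
```

```text
top0 table [array([ 0.5484, -0.0507, -0.0026]), array([ 0.6643, -0.0019, -0.0011])]
red 9 [ 0.42936886 -0.08980672  1.09879725]
green 0 [nan nan nan] [nan nan]
scene0 table [array([ 0.613 , -0.0574, -0.0021]), array([ 0.4975, -0.3805,  0.0006])]
red 0 [nan nan nan]
green 66 [0.57662732 0.10667882 0.10236059] [222.78787879 174.5       ]
  return _methods._mean(a, axis=axis, dtype=dtype,
  ret = um.true_divide(
<stdin>:11: RuntimeWarning: Mean of empty slice.
```

View pics/top0_c185_165.png

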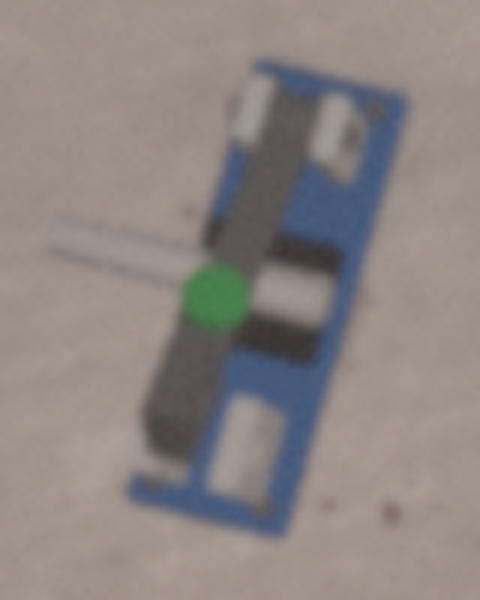

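View pics/scene0_c180_155.png

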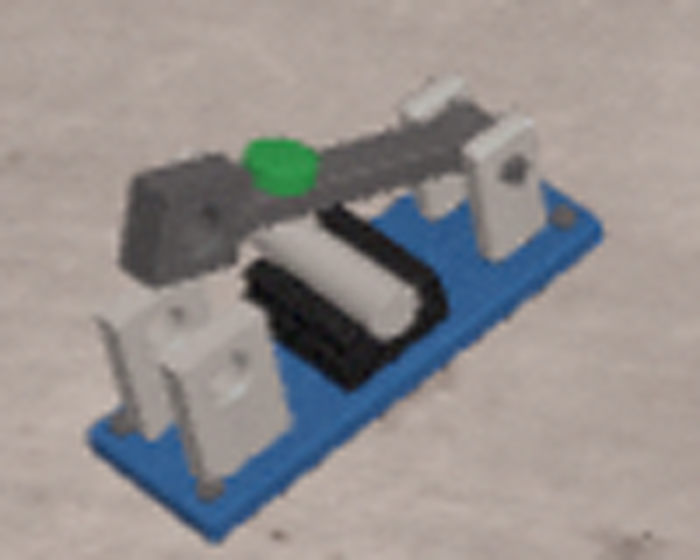

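View pics/scene0_c310_270.png

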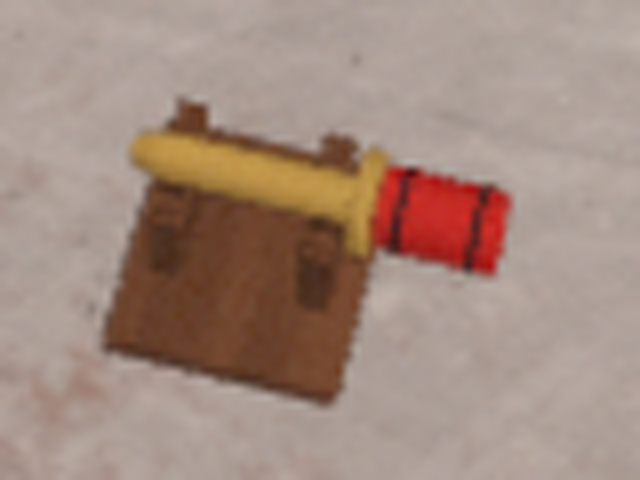

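View pics/top0_c350_240.png

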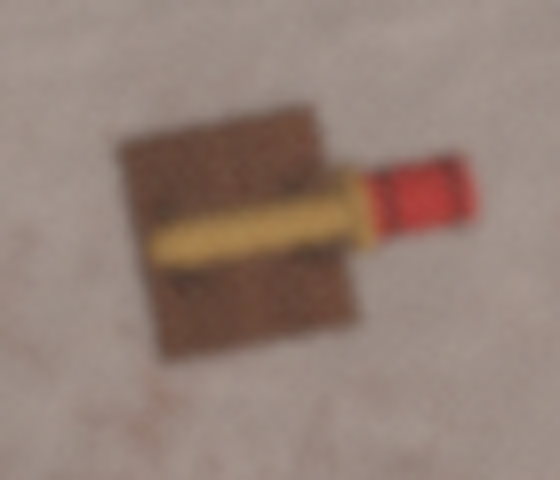

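View pics/wrist0.png

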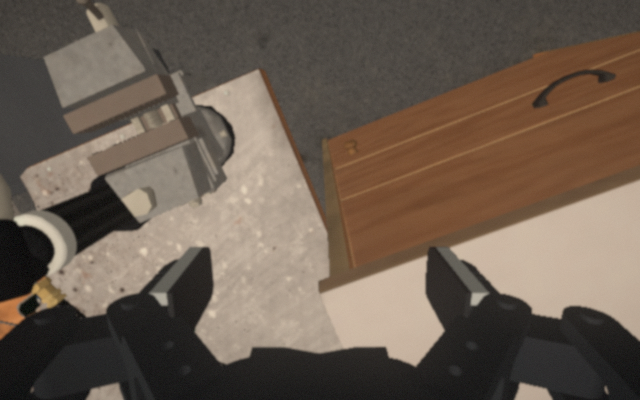

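```bash
python3 - <<'E'
from h import *
p,d,c=load('top0')
C=np.array([onz(c,185+u/6,165+v/6,.012) for u,v in [(255,60),(410,97),(283,535),(128,493)]])
print('clamp',C.round(4).tolist(),C.mean(0))
ax=(C[0]+C[1]-C[2]-C[3]); print('yaw',np.degrees(np.arctan2(ax[1],ax[0])),np.linalg.norm(ax)/2, np.linalg.norm(C[0]-C[1]))
T=onz(c,350+150/8,240+247/8,.042);K=onz(c,350+475/8,240+188/8,.042);print('pin',T,K,np.linalg.norm(T-K),np.degrees(np.arctan2(*(T-K)[:2][::-1])))
Cs=np.array([onz(c,350+u/8,240+v/8,.008) for u,v in [(122,145),(312,105),(355,320),(165,358)]]);print('rest',Cs.mean(0))
p2,d2,c2=load('scene0')
C=np.array([onz(c2,180+u/7,155+v/7,z) for u,v,z in [(215,528,.012),(90,435,.012),(603,220,.012)]]);print('scene clamp',C.round(4), C[1:].mean(0), np.degrees(np.arctan2(*(C[2]-C[0])[:2][::-1])))
T=onz(c2,310+133/8,270+153/8,.042);K=onz(c2,310+500/8,270+228/8,.042);print('pin',T,K,np.linalg.norm(T-K),np.degrees(np.arctan2(*(T-K)[:2][::-1])))
for n,l in [('brown',[(326,138,.04)]),('flux',[(388,128,.04)]),('tablet',[(370,190,.015)])]:
  print(n,[onz(c,*a) for a in l])
E
```

```text
clamp [[0.6715, 0.1179, 0.012], [0.6579, 0.0581, 0.012], [0.4907, 0.099, 0.012], [0.5056, 0.1574, 0.012]] [0.58141865 0.10810325 0.012     ]
yaw -13.57524839385569 0.17134806477620626 0.061353369609130855
pin [ 0.45663877 -0.20295295  0.042     ] [ 0.47353307 -0.29152873  0.042     ] 0.0901725395384752 100.79848060083295
rest [ 0.46210575 -0.23142104  0.008     ]
scene clamp [[0.4891 0.0962 0.012 ]
 [0.5021 0.1546 0.012 ]
 [0.6575 0.0579 0.012 ]] [0.57980274 0.10624875 0.012     ] -12.789173753246413
pin [ 0.45478978 -0.20409519  0.042     ] [ 0.47546203 -0.28935152  0.042     ] 0.08772675593420057 103.62956168865735
brown [array([ 0.75485913, -0.10723965,  0.04      ])]
flux [array([ 0.78091008, -0.24911799,  0.04      ])]
tablet [array([ 0.6404336 , -0.20970896,  0.015     ])]
```

```bash
python3 - <<'E'
from h import *
p,d,c=load('top0')
print(w2px(c,[[.232,.58,.23],[.232,.58,0],[0,0,0],[.4,.4,.2]]))
uu,vv=np.meshgrid(np.arange(640.),np.arange(400.))
W=px2w(c,uu,vv,d)
for n in['top0','scene0']:
  p,d,c=load(n);W=px2w(c,uu,vv,d);ok=d>0
  H=np.zeros((14,18))
  ix=((W[...,0]-0.1)/.05).astype(int); iy=((W[...,1]+.3)/.05).astype(int)
  k=ok&(W[...,0]>.1)&(W[...,1]>-.3)&(ix<14)&(iy<18)
  np.maximum.at(H,(ix[k],iy[k]),W[...,2][k])
  print(n,'cols y from -.3 step .05; rows x from .1'); print((H*100).astype(int))
E
```

```text
[[-83.78304424 397.79123576]
 [  3.47408681 372.77248338]
 [270.25011303 492.55414123]
 [ 45.32665295 296.43234723]]
top0 cols y from -.3 step .05; rows x from .1
[[ 0  0  0  0  0  0  0  0  0  0  0  0  0  0  0  0  0  0]
 [ 0  0  0  0  0  0  0  0  0  0  0  0  8  0  9  2  0  0]
 [ 0  0  0  0  0  0  0  0  0  0  0  0 12 16 10 11  9  0]
 [ 1  0  0  0  0  0  0  0  0  0  0  0  0 14 12  0  0  0]
 [ 0  0  0  0  0  0  0  0  0  0  0  0  1 12 12 13  0  6]
 [ 0  0  0  0  0  0  0  0  0  0  0  1  1  1  0 15 15  7]
 [ 1  4  0  0  0  0  0  0  0  0  0  0  2  0  0  0 15  8]
 [ 5  5  1  0  0  0  0  1  1  0  0  2  2 18  1  0  2 10]
 [ 0  0  0  0  0  0  0  1 12  1  0  0  1 23  0  0  4 10]
 [ 0  0  0  0  0  0  0  7 11  4  0  0  3 40  0  5  5 11]
 [ 0  1  1  0  0  0  0  7  7  4  0  0  0 40  7 21  6 11]
 [ 0  1  1  0  0  0  0  5  6  0  0  0  0 39 37 22  7  7]
 [ 0  0  0 10  9  0  0  0  0  0  0  3  3  1  1  7  0 14]
 [10 10  0 10  9  4  4  4  4  0  0  3  1  8  8  8  8 16]]
scene0 cols y from -.3 step .05; rows x from .1
[[ 0  0  0  0  0  0  1  1  1  0  0  0  0  0  0  0  0  0]
 [ 0  0  0  0  0  0  0  0  0  0  0  0  9  5  0  0  0  0]
 [ 0  0  0  0  0  0  0  0  0  0  0  0  9 14  0  0  0  0]
 [ 1  0  0  0  0  0  0  0  0  0  0  0  0 14 12  0  0  0]
 [ 0  0  0  0  0  0  0  0  0  0  0  0  1 12 13 13  0  6]
 [ 0  0  0  0  0  0  0  0  0  0  0  1  1  1  0 15 16 14]
 [ 1  4  0  0  0  0  0  0  0  0  0  0  2  0  0  0 17 17]
 [ 5  5  0  0  0  0  0  1  1  0  0  2  2 19  1  0 18 18]
 [ 0  0  0  0  0  0  0  5 12  1  0  0 15 38 38  0  3 18]
 [ 0  0  0  0  0  0  0  7 10  4  0  0  3 41 41 40  4 18]
 [ 0  1  1  0  0  0  0  7  7  4  0  0  0 41 41 33 21 18]
 [ 0  1  1  0  0  0  0  1  6  0  0  0  0 38 39 33 21 18]
 [ 0  0  0 10 10  0  0  0  0  0  0  3  2  1  1  7  0 18]
 [10 10  0 10  9  4  4  4  4  0  0  2  1  7  8  8  8 18]]
```

```bash
python3 -m pendant '[[-0.5,-0.5,-1.2,1.5,0],[-1.4,-1.7,-2,3,0],[-2.3,-2.8,-2,4.5,0],[-3.5,-4.2,-2,6,0],[-4.9,-5.6,-2,7.5,0]]'
```

```text
clock: 0.78
position: [0.3202, 0.3235, 0.3113]
ee_rot: [0.552, 0.834, 0.0, -0.0]
ft_force: [0.9, -0.4, 0.6]
grip_width: 1.0
```

```bash
python3 - <<'E'
from h import *
from workcell import manip,get_calibration
o=manip.get_obs();c=get_calibration('wrist')
Rt=R.from_quat(o['ee_rot'])
print(Rt.inv().apply(c['position']-o['position']), (Rt.inv()*R.from_quat(c['rotation'])).as_matrix().round(3),o['joint_pos'].round(2))
th=np.radians(-13.4); Rc=R.from_euler('z',th)
Rg=np.array([[-np.sin(th),np.cos(th),0],[np.cos(th),np.sin(th),0],[0,0,-1]]).T
Rg=np.column_stack([[-np.sin(th),np.cos(th),0],[np.cos(th),np.sin(th),0],[0,0,-1]]);print(np.linalg.det(Rg))
cal=dict(c)
for T in [(.53,.06,.22),(.55,.04,.2),(.55,.02,.22)]:
  cal['position']=np.array(T)+Rg@Rt.inv().apply(c['position']-o['position']); cal['rotation']=(R.from_matrix(Rg)*Rt.inv()*R.from_quat(c['rotation'])).as_quat()
  print(T,w2px(cal,[(.5805,.107,0),(.556,.113,.1),(.5175,.1013,.05),(.64,.09,.05)]).round())
# tool-frame shift
cm=np.array([.331,.299,.310]); y=np.array([.921,.391]);x=np.array([-.391,.921])
for T in [(.53,.06,.22),(.55,.04,.2)]:
  D=np.array(T)-cm; print(x@D[:2]/.04,y@D[:2]/.04,-D[2]/.04)
E
```

```text
[ 0.06486331  0.00174382 -0.14310036] [[-0.    -0.966 -0.258]
 [ 1.    -0.    -0.   ]
 [ 0.    -0.258  0.966]] [-1.03 -0.09  0.13  1.76  0.01  1.47 -0.5 ]
1.0
(0.53, 0.06, 0.22) [[355. 107.]
 [334. 110.]
 [292. 132.]
 [433. 112.]]
(0.55, 0.04, 0.2) [[332.  91.]
 [299.  87.]
 [260. 116.]
 [412.  93.]]
(0.55, 0.02, 0.22) [[327.  71.]
 [294.  59.]
 [257.  91.]
 [402.  69.]]
-7.448200000000001 2.2457500000000006 2.25
-8.1042 2.5107500000000007 2.7499999999999996
```

```bash
python3 -m pendant '[[-1.5,0.5,0.3,1.5,0],[-3,1,0.6,3,0],[-4.5,1.5,1,4.5,0],[-6.1,2.1,1.4,6,0],[-7.6,2.6,1.75,6.1,0]]'; python3 -m pendant '[[0,0,0,0,0],[0,0,0,0,0]]';python3 - <<'E'
from h import *
snap('wrist','w1')
crop('w1',180,0,320,240,2.5)
E
```

```text
clock: 1.4
position: [0.5257, 0.0977, 0.2445]
ee_rot: [0.785, 0.619, 0.0, -0.0]
ft_force: [1.1, 0.9, -0.2]
grip_width: 1.003
clock: 1.65
position: [0.5244, 0.0995, 0.2446]
ee_rot: [0.785, 0.62, -0.0, -0.0]
ft_force: [1.6, 2.1, 0.8]
grip_width: 1.001
```

View pics/w1_c180_0.png

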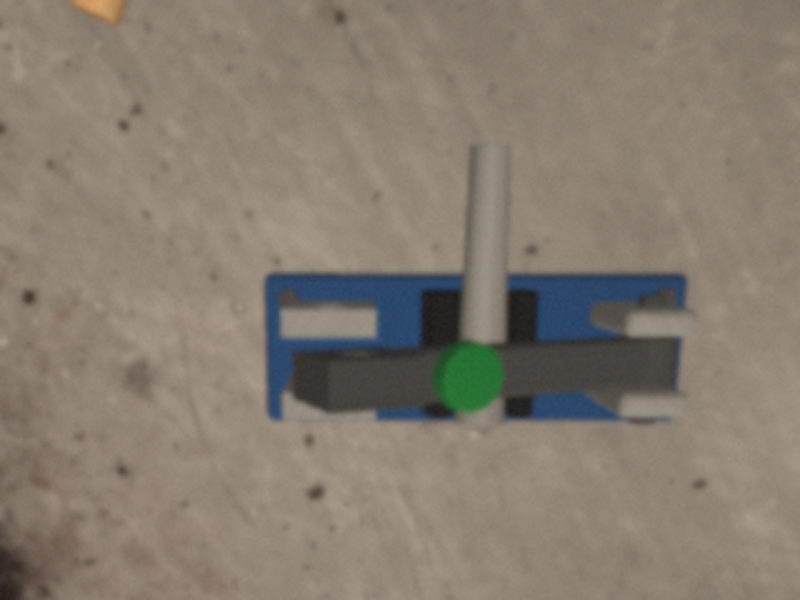

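The wrist view shows the blue plate squarely, with crop corners TL (266,276), TR (685,276), BL (268,419) and BR (675,419). The pad is centred at (469,376).

```bash
python3 - <<'E'
from h import *
p,d,c=load('w1')
g=lambda u,v,z:onz(c,180+u/2.5,v/2.5,z)
TL,TR,BL,BR=[g(u,v,.012) for u,v in [(266,276),(685,276),(268,419),(675,419)]]
print(TL,TR,BL,BR,np.linalg.norm(TL-TR),np.linalg.norm(TL-BL))
a=TR-TL; th=np.arctan2(a[1],a[0]); print('yaw',np.degrees(th))
ex=np.array([np.cos(th),np.sin(th),0]);ey=np.array([-ex[1],ex[0],0])
ctr=(TL+BL)/2+.088*ex; print('ctr L',ctr,'ctr top',(TL+TR)/2-.031*ey, (TL+BL)/2+0)
P=g(469,376,0); 
dd=d[int(376/2.5),int(180+469/2.5)]; W=px2w(c,180+469/2.5,376/2.5,dd); print('pad',W, dd)
# solve theta from ray with x
best=min(np.linspace(0,1,401),key=lambda t:np.linalg.norm(w2px(c,ctr*[1,1,0]+[0,0,.05]+ex*(.06-.085*np.cos(t)-.015*np.sin(t))+np.array([0,0,.085*np.sin(t)+.015*np.cos(t)]))-[180+469/2.5,376/2.5]));print(best)
from workcell import manip; o=manip.get_obs(); print(o['position'],R.from_quat(o['ee_rot']).as_matrix().round(3))
hh=cv2.cvtColor(p,cv2.COLOR_RGB2HSV);
E
```

```text
[0.50592674 0.16035201 0.012     ] [0.67403196 0.12040972 0.012     ] [0.49155298 0.10223956 0.012     ] [0.66174563 0.06182271 0.012     ] 0.17278528062238543 0.05986368506842924
yaw -13.365799755431022
ctr L [0.58435629 0.11095307 0.012     ] ctr top [0.58281317 0.11022053 0.012     ] [0.49873986 0.13129579 0.012     ]
pad [0.57029566 0.11526822 0.10053203] 0.28775236
0.6475
[0.52423887 0.10027888 0.2448934 ] [[ 0.23   0.973 -0.   ]
 [ 0.973 -0.23   0.001]
 [ 0.    -0.    -1.   ]]
```

```bash
python3 - <<'E'
from h import *
obs=[('w1',180+469/2.5,376/2.5),('top0',185+217/6,165+297/6),('scene0',180+282/7,155+160/7)]
A=np.zeros((3,3));b=np.zeros(3);L=[]
for n,u,v in obs:
  p,d,c=load(n); r=px2w(c,u,v,1.)-c['position'];r/=np.linalg.norm(r);M=np.eye(3)-np.outer(r,r);A+=M;b+=M@c['position'];L.append((c,u,v,M))
  print(n,[onz(c,u,v,z).round(4)[:2] for z in (.095,.105,.115)], px2w(c,u,v,np.median(d[int(v)-2:int(v)+3,int(u)-2:int(u)+3])))
X=np.linalg.solve(A,b);print(X,[np.linalg.norm(M@(X-c['position'])) for c,u,v,M in L])
p,d,c=load('w1')
for u,v in [(200,150),(350,20),(450,200),(310,140)]: print(px2w(c,float(u),float(v),d[v,u]))
E
```

```text
w1 [array([0.5709, 0.1143]), array([0.5698, 0.116 ]), array([0.5688, 0.1177])] [0.57034877 0.11518042 0.10000749]
top0 [array([0.5682, 0.1113]), array([0.5668, 0.1093]), array([0.5655, 0.1073])] [0.56785522 0.11075075 0.09770977]
scene0 [array([0.5699, 0.1116]), array([0.5624, 0.1043]), array([0.5549, 0.097 ])] [0.56836001 0.11009186 0.09704205]
[0.57024611 0.11283236 0.09288522] [np.float64(0.00141526498479526), np.float64(0.0020031108304295296), np.float64(0.0009962292397985154)]
[0.40234927 0.14133211 0.00093967]
[ 5.89064352e-01  2.30737999e-01 -1.55637838e-04]
[6.60356546e-01 2.15067596e-02 2.39403545e-04]
[0.52627653 0.13308864 0.08942458]
```

```bash
python3 - <<'E'
from h import *
p,d,c=load('w1')
ctr=np.array([.583,.110,0]);th=np.radians(-13.37);ex=np.array([np.cos(th),np.sin(th),0]);ey=np.array([-ex[1],ex[0],0])
g=lambda u,v,z:onz(c,180+u/2.5,v/2.5,z)
for n,u,v,z in [('mand',487,300,.045),('mandend',489,146,.045),('cheekL',281,303,.066),('cheekR',377,303,.066),('cheek yTop',330,303,.066),('cheekyBot',330,338,.066),('postL',628,322,.064),('postR',692,322,.064),('post ytop',660,310,.064),('pad',469,376,.099),('padL',435,376,.099),('padR',504,376,.099)]:
  w=g(u,v,z)-ctr; print(n,(w@ex).round(4),(w@ey).round(4), px2w(c,180+u/2.5,v/2.5,d[int(v/2.5),int(180+u/2.5)])[2])
E
```

```text
mand -0.0002 0.0233 0.043448628320277904
mandend -0.0017 0.0781 0.042885196452041696
cheekL -0.0767 0.0234 0.017031807945821542
cheekR -0.0425 0.0234 0.012976344703821419
cheek yTop -0.0592 0.0234 0.02433597370427598
cheekyBot -0.0593 0.0111 0.012508060176455615
postL 0.048 0.0166 0.06471527037149921
postR 0.071 0.0166 0.06492739802130604
post ytop 0.0591 0.0208 0.06300624002918881
pad -0.0134 0.002 0.10053202788374066
padL -0.0245 0.002 0.0998433039483767
padR -0.002 0.002 0.08477715214621095
```

```bash
python3 -m pendant '[[0.3,0.5,0.5,0,1],[0.6,1.06,1.5,0,1],[0.6,1.06,2.5,0,1],[0.6,1.06,3,0,1],[0.6,1.06,3.2,0,1]]' 40;  python3 -m pendant '[[0,0,0,0,1],[0,0,0,0,1]]'; python3 - <<'E'
from h import *
snap('wrist','w2'); snap('scene','s2'); crop('s2',160,60,160,160,4)
E
```

```text
clock: 2.33
position: [0.5705, 0.1142, 0.1161]
ee_rot: [0.784, 0.621, -0.0, -0.001]
ft_force: [-0.1, 0.4, 0.2]
grip_width: -0.003
clock: 2.58
position: [0.572, 0.1133, 0.1182]
ee_rot: [0.784, 0.62, 0.001, 0.0]
ft_force: [0.5, 0.4, -0.9]
grip_width: -0.002
```

View pics/s2_c160_60.png

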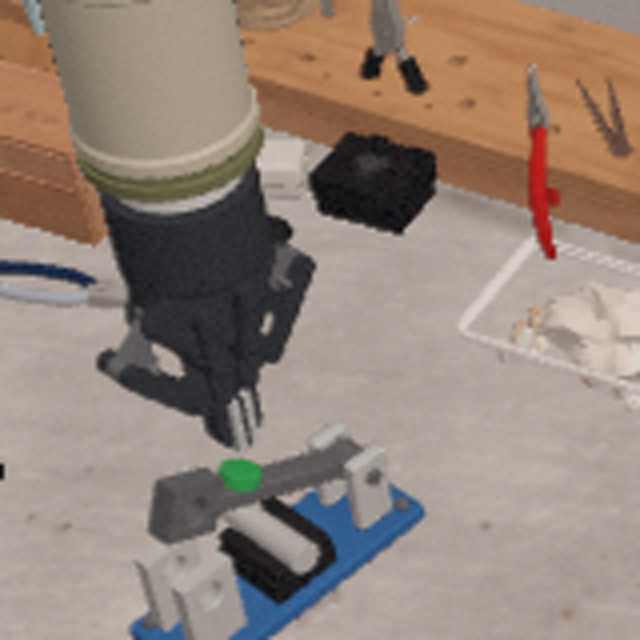

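View pics/w2.png

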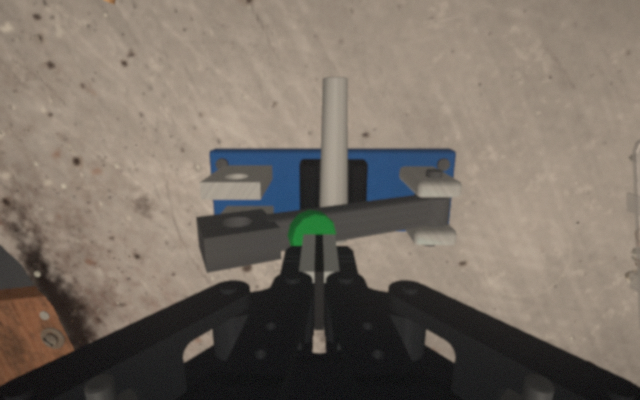

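The closed fingertips are over the green pad at (312,228), about 18 mm above it. Next I press down along the arc.

```bash
python3 -m pendant '[[0,0,0.4,0,1],[0,-0.06,0.6,0,1],[0,-0.13,0.75,0,1],[0,-0.18,0.88,0,1],[0,-0.24,1,0,1]]';  python3 -m pendant '[[0,-0.03,0.1,0,1],[0,-0.06,0.2,0,1],[0,-0.07,0.3,0,1],[0,-0.07,0.35,0,1],[0,-0.07,0.35,0,1]]'; python3 - <<'E'
from h import *
snap('scene','s3'); crop('s3',160,60,160,160,4)
E
```

```text
clock: 3.3
position: [0.5623, 0.1149, 0.0767]
ee_rot: [0.785, 0.62, 0.0, 0.0]
ft_force: [2.0, -0.2, 1.6]
grip_width: 0.001
clock: 3.92
position: [0.5595, 0.1157, 0.0648]
ee_rot: [0.785, 0.62, 0.0, -0.001]
ft_force: [-10.9, -2.4, 25.6]
grip_width: -0.002
```

View pics/s3_c160_60.png

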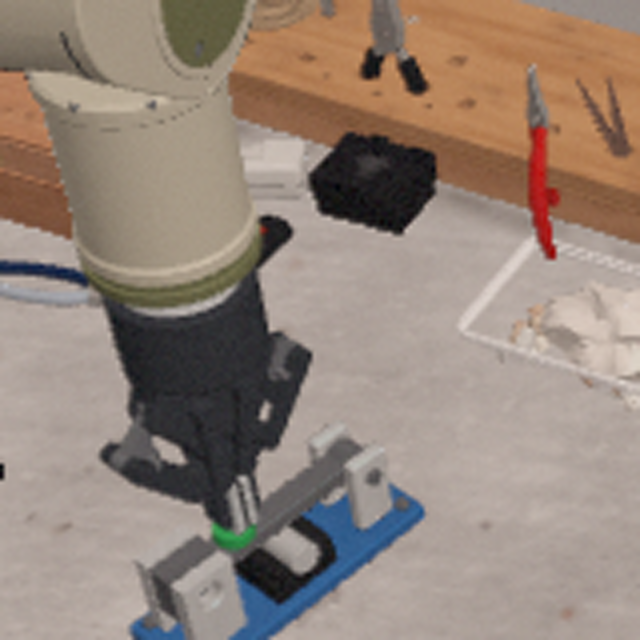

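The strap is down with the eye between the cheeks (crop 185,585); the force is 26 N at the stop. I lift and go to the pin.

```bash
python3 -m pendant '[[0,0,-1.4,0,1],[-0.5,0,-2.6,0,1],[-2,0,-3.5,0,0.5],[-3.5,0.1,-3.5,0,0],[-5,0.2,-3.5,0,0]]';  python3 -m pendant '[[-1.4,0,0,-1.5,0],[-2.8,0,0,-3,0],[-4.2,0.1,0,-4.2,0],[-5.5,0.12,0,-4.2,0],[-5.5,0.12,0,-4.2,0]]'; python3 - <<'E'
from h import *
snap('wrist','w4');snap('scene','s4'); crop('w4',200,0,240,240,2.5); crop('s4',180,155,100,80,7)
E
```

```text
clock: 4.6
position: [0.5208, -0.0806, 0.2033]
ee_rot: [0.784, 0.62, 0.001, -0.0]
ft_force: [0.7, -0.6, -0.5]
grip_width: 0.64
clock: 5.22
position: [0.4726, -0.2986, 0.2026]
ee_rot: [0.633, 0.774, -0.001, -0.0]
ft_force: [0.1, 1.1, -0.0]
grip_width: 0.999
```

View pics/w4_c200_0.png

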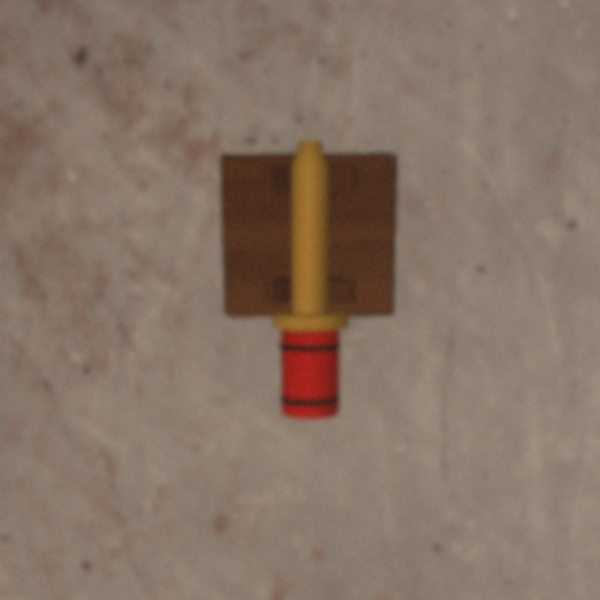

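View pics/s4_c180_155.png

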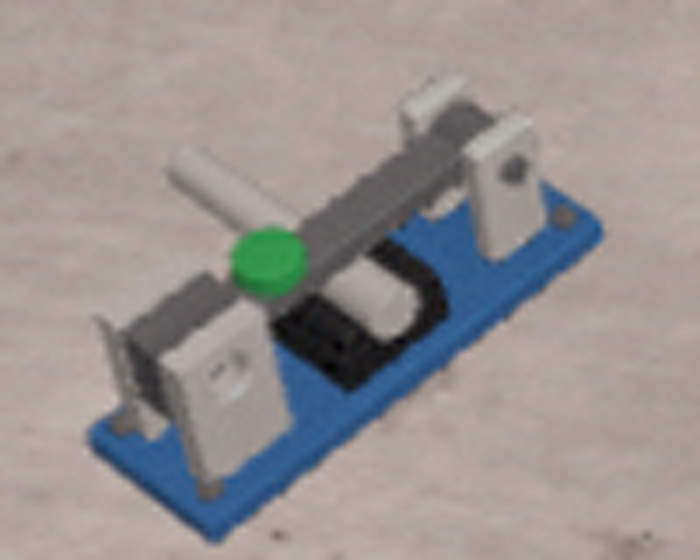

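```bash
python3 - <<'E'
from h import *
from workcell import manip
p,d,c=load('w4'); o=manip.get_obs(); Rt=R.from_quat(o['ee_rot'])
print(o['position'],Rt.as_matrix().round(3).tolist())
for n,u,v,z in [('tip',310,141,.042),('head+',310,313,.05),('headL',274,320,.042),('headR',348,320,.042),('kstart',310,332,.052),('kend',310,416,.05),('kL',281,372,.042),('kR',339,372,.042),('shank mid',310,220,.046),('rest c',310,235,.008)]:
  w=onz(c,200+u/2.5,v/2.5,z); print(n,w.round(4),Rt.inv().apply(w-o['position']).round(4))
E
```

```text
[ 0.47475451 -0.29426569  0.20235029] [[-0.204, 0.979, -0.001], [0.979, 0.204, 0.001], [0.001, -0.001, -1.0]]
tip [ 0.4587 -0.2011  0.042 ] [0.0943 0.0035 0.1604]
head+ [ 0.4695 -0.2538  0.05  ] [0.0405 0.0032 0.1524]
headL [ 0.4583 -0.259   0.042 ] [ 0.0377 -0.0088  0.1604]
headR [ 0.4828 -0.2541  0.042 ] [0.0376 0.0161 0.1604]
kstart [ 0.4707 -0.2597  0.052 ] [0.0346 0.0032 0.1504]
kend [ 0.4764 -0.2874  0.05  ] [0.0063 0.0031 0.1524]
kL [ 0.464  -0.2758  0.042 ] [ 0.0201 -0.0067  0.1604]
kR [ 0.4835 -0.2719  0.042 ] [0.02   0.0132 0.1604]
shank mid [ 0.4636 -0.2251  0.046 ] [0.0699 0.0033 0.1564]
rest c [ 0.4649 -0.2291  0.008 ] [0.0657 0.0038 0.1944]
```

The pin lies along image-up: tip (310,141), head at about v=320, knob v=332–416. It is already aligned with the tool, so I descend and grip.

```bash
python3 -m pendant '[[0.3,0.08,1.3,0,0.3],[0.51,0.08,2.6,0,0.3],[0.51,0.08,3.6,0,0.3],[0.51,0.08,4.2,0,0.3],[0.51,0.08,4.45,0,0.3]]';  python3 -m pendant '[[0,0,0,0,0.3],[0,0,0,0,1],[0,0,0,0,1],[0,0,0,0,1],[0,0,0,0,1]]' 70; python3 - <<'E'
from h import *
from workcell import manip
o=manip.get_obs();print(o['position'],o['grip_width'])
snap('wrist','w5');snap('scene','s5'); crop('s5',280,200,140,120,5)
E
```

```text
clock: 5.95
position: [0.4739, -0.2717, 0.0234]
ee_rot: [0.63, 0.777, -0.0, -0.001]
ft_force: [-0.8, -0.4, 0.5]
grip_width: 0.699
clock: 6.58
position: [0.4738, -0.2742, 0.0257]
ee_rot: [0.631, 0.776, 0.0, 0.0]
ft_force: [-4.7, -0.1, 7.5]
grip_width: 0.208
[ 0.47376283 -0.27424359  0.02572105] 0.2079530555445321
```

View pics/w5.png

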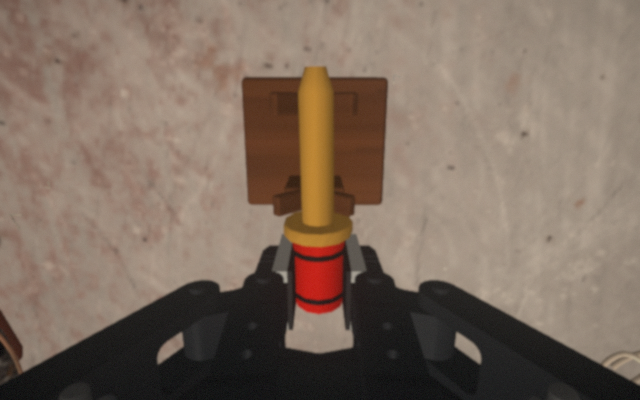

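View pics/s5_c280_200.png

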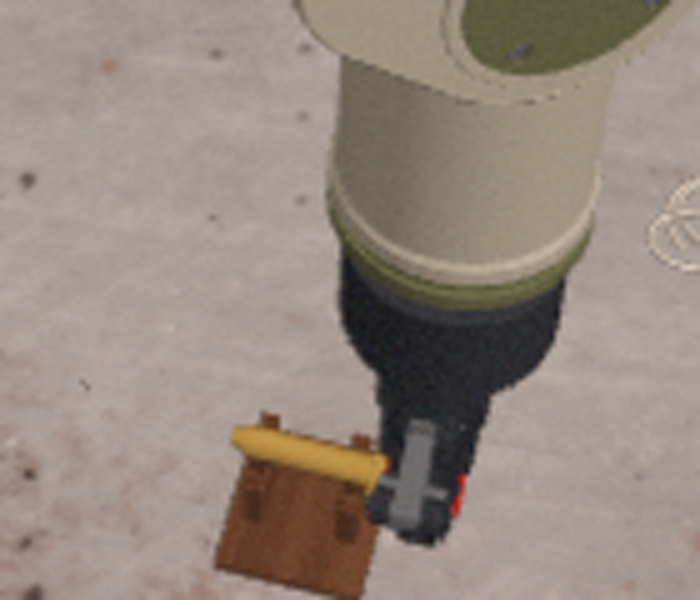

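The knob is held between the pads. I lift straight up, then check the pin's pose in the hand.

```bash
python3 -m pendant '[[0,0,-0.3,0,1],[0,0,-0.8,0,1],[0,0,-1.5,0,1],[0,0,-2.2,0,1],[0,0,-2.2,0,1]]'; python3 - <<'E'
from h import *
from workcell import manip
o=manip.get_obs();print(o['position'],o['grip_width'],o['ft_force'])
snap('wrist','w6');snap('scene','s6'); crop('s6',280,170,140,120,5); crop('w6',260,40,120,300,2)
p,d,c=load('w6');Rt=R.from_quat(o['ee_rot'])
for v in range(70,320,12):
  for u in (318,):
    print(v,Rt.inv().apply(px2w(c,float(u),float(v),np.median(d[v-1:v+2,u-2:u+3]))-o['position']).round(4))
E
```

```text
clock: 7.3
position: [0.4756, -0.2743, 0.116]
ee_rot: [0.63, 0.776, 0.001, 0.002]
ft_force: [0.4, 0.3, -1.2]
grip_width: 0.209
[ 0.47561952 -0.27433769  0.11602392] 0.20879138989121326 [ 0.36076108  0.30406217 -1.23986799]
70 [ 0.0743  0.0015 -0.0226]
82 [ 0.0706  0.0015 -0.0235]
94 [ 0.0669  0.0015 -0.0243]
106 [ 0.0631  0.0015 -0.024 ]
118 [ 0.0593  0.0015 -0.0241]
130 [ 0.0553  0.0015 -0.0237]
142 [ 0.0514  0.0015 -0.0241]
154 [ 0.0473  0.0015 -0.0233]
166 [ 0.0432  0.0015 -0.0234]
178 [ 0.039   0.0015 -0.0234]
190 [ 0.0346  0.0015 -0.0232]
202 [ 0.0303  0.0015 -0.0231]
214 [ 0.0257  0.0015 -0.0229]
226 [ 0.0215  0.0015 -0.0237]
238 [ 0.0195  0.0015 -0.0301]
250 [ 0.0137  0.0015 -0.0269]
262 [ 0.009   0.0015 -0.0268]
274 [ 0.004   0.0015 -0.0263]
286 [-0.001   0.0015 -0.0261]
298 [-0.0058  0.0015 -0.0263]
310 [-0.0111  0.0014 -0.0258]
```

View pics/w6_c260_40.png

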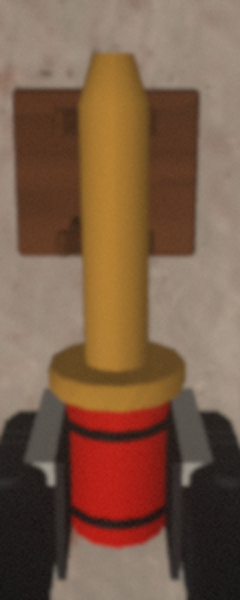

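View pics/s6_c280_170.png

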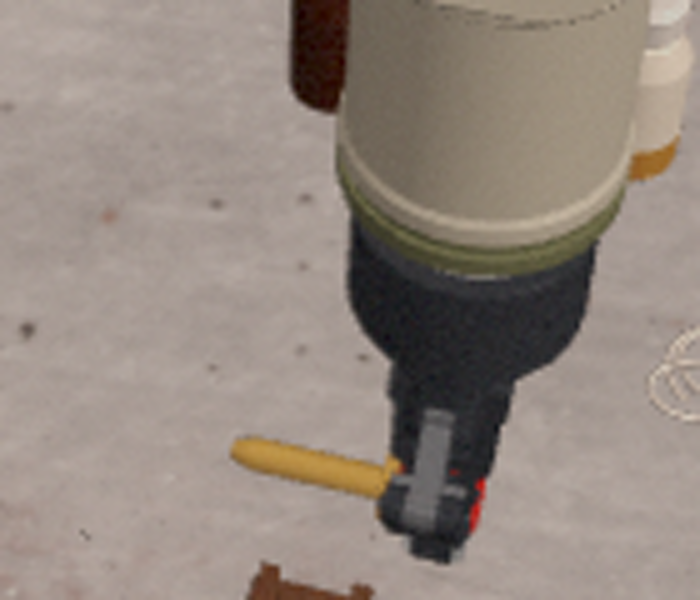

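The pin is held level and straight in the hand, with tool x along the shank, the axis about 17.6 mm behind the TCP and the tip about 75 mm ahead. I move to a pre-insert pose in front of the fork.

```bash
python3 -m pendant '[[1,0.3,0,0.5,1],[2.3,0.6,0,1.5,1],[3.7,1,0,2.5,1],[5,1.5,0,3.5,1],[6,1.8,0,4.2,1]]'; python3 -m pendant '[[0.75,0.35,0,0,1],[0.75,0.35,0,0,1],[0.75,0.35,0.5,0,1],[0.75,0.35,1,0,1],[0.75,0.35,1,0,1]]';  python3 - <<'E'
from h import *
from workcell import manip
o=manip.get_obs();print(o['position'],o['grip_width'],o['ft_force'], R.from_quat(o['ee_rot']).as_matrix().round(4).tolist())
snap('wrist','w7');snap('scene','s7'); crop('s7',160,130,140,120,5); crop('w7',200,0,300,240,2.6)
E
```

```text
clock: 8.02
position: [0.4949, -0.0213, 0.1123]
ee_rot: [0.785, 0.62, -0.0, -0.0]
ft_force: [0.9, -0.1, -0.2]
grip_width: 0.21
clock: 8.65
position: [0.5141, 0.001, 0.0713]
ee_rot: [0.785, 0.62, -0.002, -0.001]
ft_force: [-0.3, -0.9, 0.5]
grip_width: 0.208
[0.51411672 0.00098112 0.07134247] 0.20825042147626086 [-0.31596543 -0.89611166  0.54776123] [[0.2321, 0.9727, -0.0037], [0.9727, -0.2321, -0.0012], [-0.002, -0.0033, -1.0]]
```

View pics/w7_c200_0.png

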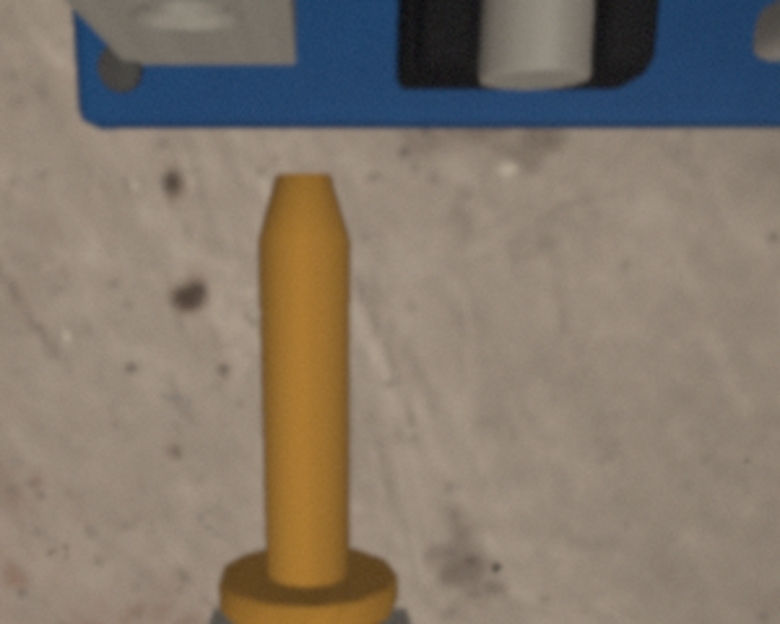

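View pics/s7_c160_130.png

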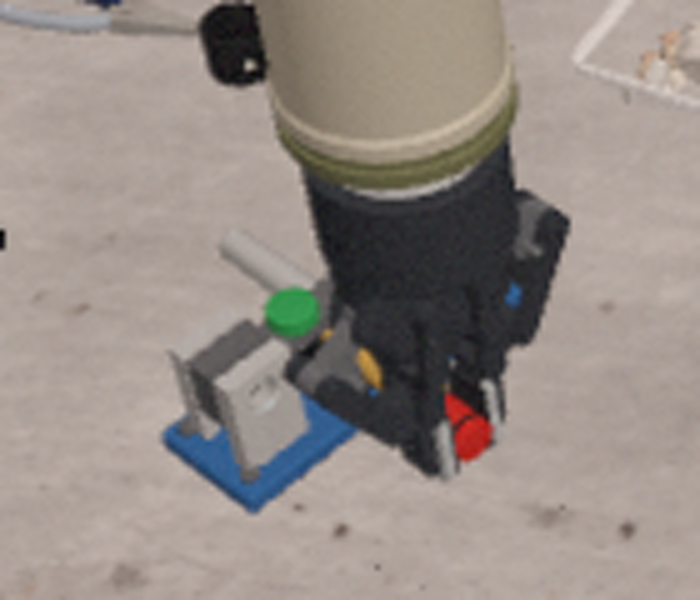

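```bash
python3 - <<'E'
from h import *
from workcell import manip
o=manip.get_obs();Rt=R.from_quat(o['ee_rot']);Z=o['position'][2]
p,d,c=load('w7')
for n,u,v,z in [('cheek BR',296,65,.012),('plateL',78,90,.012),('plate edge',400,126,.012),('plate edge2',150,126,.012),('hole',183,12,.05),('tip',303,175,Z+.0176),('shank top',305,245,Z+.0176),('shank bot',307,560,Z+.0176)]:
  w=onz(c,200+u/2.6,v/2.6,z); print(n,Rt.inv().apply(w-o['position']).round(4),w.round(4))
ctr=np.array([.583,.110,0]);th=np.radians(-13.37);ex=np.array([np.cos(th),np.sin(th),0]);ey=np.array([-ex[1],ex[0],0])
w=o['position']-ctr;print('tcp clamp',w@ex,w@ey)
E
```

```text
cheek BR [ 0.1027 -0.0026  0.061 ] [0.5369 0.1018 0.012 ]
plateL [ 0.0981 -0.0468  0.0611] [0.4928 0.1076 0.012 ]
plate edge [0.0913 0.0186 0.061 ] [0.5549 0.0857 0.012 ]
plate edge2 [ 0.0913 -0.0325  0.0611] [0.5052 0.0977 0.012 ]
hole [ 0.1036 -0.0202  0.023 ] [0.52   0.1068 0.05  ]
tip [ 0.0755 -0.0005 -0.0176] [0.5326 0.0748 0.0907]
shank top [ 0.0669 -0.0003 -0.0176] [0.5309 0.0665 0.0907]
shank bot [ 0.0241 -0.0001 -0.0176] [0.5212 0.0248 0.0907]
tcp clamp -0.04040407906978541 -0.12132279037911214
```

```bash
python3 -m pendant '[[0,-0.3,0.3,0,1],[0,-0.48,0.7,0,1],[0,-0.48,0.97,0,1],[0,-0.48,0.97,0,1],[0,-0.48,0.97,0,1]]';  python3 - <<'E'
from h import *
from workcell import manip
o=manip.get_obs();print(o['position'],o['grip_width'],o['ft_force'], R.from_quat(o['ee_rot']).as_matrix().round(4).tolist())
snap('wrist','w8');snap('scene','s8'); crop('s8',160,140,140,120,5); crop('w8',200,0,240,240,2.5)
E
```

```text
clock: 9.38
position: [0.4979, 0.0062, 0.0347]
ee_rot: [0.785, 0.62, 0.0, 0.0]
ft_force: [1.4, -0.1, -1.4]
grip_width: 0.213
[0.4978786  0.00623267 0.03470958] 0.2126344115876369 [ 1.35087614 -0.14397006 -1.44620583] [[0.2313, 0.9729, 0.001], [0.9729, -0.2313, 0.0], [0.0003, 0.001, -1.0]]
```

View pics/w8_c200_0.png

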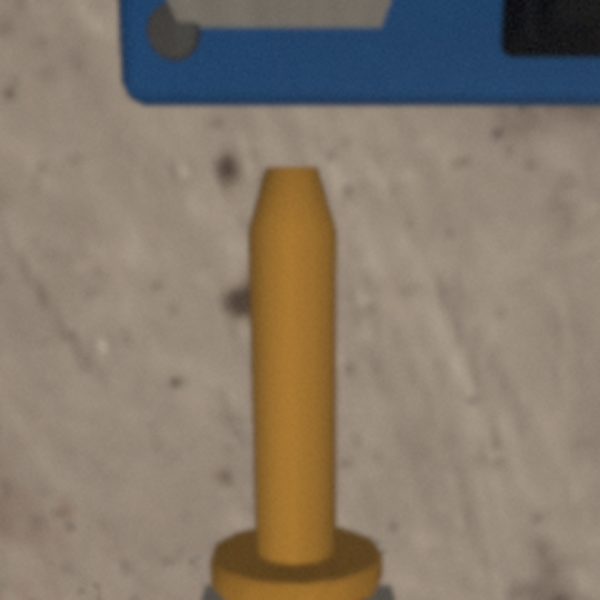

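View pics/s8_c160_140.png

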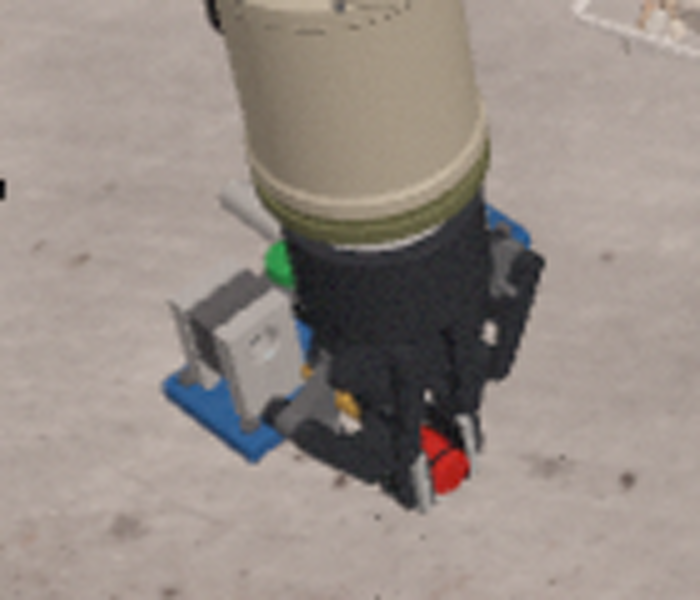

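```bash
python3 - <<'E'
from h import *
from workcell import manip,camera,get_calibration
O=[];Q=[]
for i in range(8):
  camera('scene'); o=manip.get_obs(); O.append(o['position']);Q.append(get_calibration('wrist')['position'])
O=np.array(O);print(O.mean(0),O.std(0),np.std(Q,0))
P=O.mean(0);Rt=R.from_quat([.785,.62,0,0])
p,d,c=load('w8'); c['position']=P+Rt.apply([.0649,.0017,-.1431]); 
print(Rt.as_matrix().round(3).tolist())
for n,u,v,z in [('cheek BR',385,28,.012),('plateL',125,70,.012),('plate edge',400,103,.012),('plate edge2',170,103,.012),('tip',291,168,.05),('shank top',292,230,.05),('shank bot',295,530,.05)]:
  w=onz(c,200+u/2.5,v/2.5,z); print(n,Rt.inv().apply(w-P).round(4),w.round(4))
ctr=np.array([.583,.110,0]);th=np.radians(-13.37);ex=np.array([np.cos(th),np.sin(th),0]);ey=np.array([-ex[1],ex[0],0])
w=P-ctr;print('tcp clamp',w@ex,w@ey)
F=[]
for v in range(75,215,4):
    u=317; F.append(Rt.inv().apply(px2w(c,float(u),float(v),np.median(d[v-1:v+2,u-3:u+4]))-P)[[0,2]])
F=np.array(F);F=F[(F[:,0]>.025)&(F[:,0]<.064)];print(np.polyfit(F[:,0],F[:,1],1),np.median(F,0))
E
```

```text
[0.49738035 0.00643541 0.03430094] [1.58327429e-04 2.17953479e-05 1.49178674e-04] [1.23798485e-04 2.42674028e-05 1.53486171e-04]
[[0.232, 0.973, 0.0], [0.973, -0.232, 0.0], [0.0, 0.0, -1.0]]
cheek BR [0.1011 0.0168 0.0223] [0.5371 0.1009 0.012 ]
plateL [ 0.0945 -0.0276  0.0223] [0.4924 0.1048 0.012 ]
plate edge [0.0893 0.0197 0.0223] [0.5372 0.0887 0.012 ]
plate edge2 [ 0.0892 -0.0201  0.0223] [0.4985 0.0979 0.012 ]
tip [ 0.0755  0.001  -0.0157] [0.5159 0.0796 0.05  ]
shank top [ 0.0674  0.0011 -0.0157] [0.5141 0.0717 0.05  ]
shank bot [ 0.0239  0.0015 -0.0157] [0.5044 0.0294 0.05  ]
tcp clamp -0.05935098413856552 -0.12055624894518226
[-0.03088796 -0.02217546] [ 0.04602769 -0.02354882]
```

```bash
python3 -m pendant '[[0,-0.03,0.04,0,1],[0.2,-0.03,0.04,0,1],[0.4,-0.03,0.04,0,1],[0.6,-0.03,0.04,0,1],[0.75,-0.03,0.04,0,1]]'; python3 -m pendant '[[0.04,0,0,0,1],[0.08,0,0,0,1],[0.12,0,0,0,1],[0.12,0,0,0,1]]'; python3 - <<'E'
from h import *
from workcell import manip
snap('scene','s9');o=manip.get_obs();print(o['position'],o['grip_width'],o['ft_force'],o['torque'])
snap('wrist','w9'); crop('s9',160,140,140,120,5); crop('w9',200,0,240,240,2.5)
E
```

```text
clock: 10.5
position: [0.5031, 0.0367, 0.0325]
ee_rot: [0.784, 0.62, 0.0, -0.0]
ft_force: [0.7, -0.2, -1.3]
grip_width: 0.211
clock: 11.0
position: [0.504, 0.0405, 0.0325]
ee_rot: [0.785, 0.62, 0.0, -0.0]
ft_force: [0.3, -0.6, -1.7]
grip_width: 0.211
[0.50402536 0.04050084 0.03247336] 0.20986318022152736 [-0.07978752 -0.67380976 -1.04571741] [ 0.00227913 -0.00761313  0.00067968]
```

View pics/w9_c200_0.png

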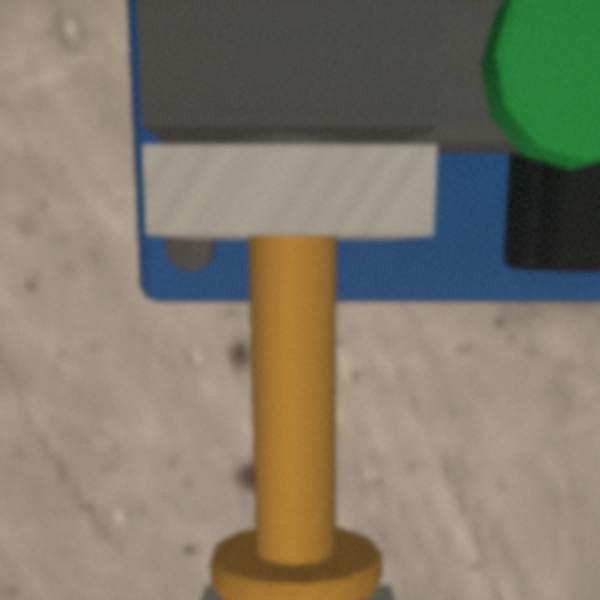

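View pics/s9_c160_140.png

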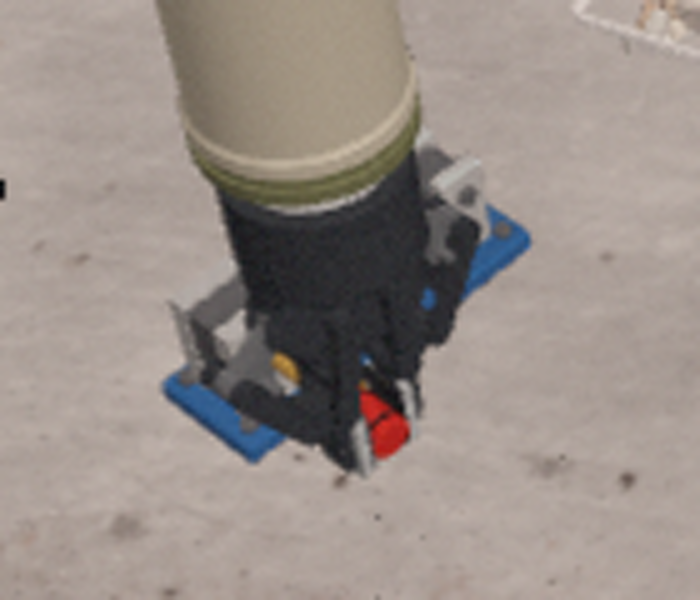

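The tip is in the hole with no contact force. The pin centre at column 293 against the cheek centre at 290 is about 0.4 mm off, so I continue in.

```bash
python3 -m pendant '[[0.12,0,0,0,1],[0.25,0,0,0,1],[0.38,0,0,0,1],[0.5,0,0,0,1],[0.6,0,0,0,1]]'; python3 -m pendant '[[0.1,0,0,0,1],[0.2,0,0,0,1],[0.3,0,0,0,1],[0.38,0,0,0,1],[0.38,0,0,0,1]]'
```

```text
clock: 11.72
position: [0.5097, 0.0643, 0.0325]
ee_rot: [0.784, 0.62, 0.0, -0.0]
ft_force: [-0.0, 0.2, -1.2]
grip_width: 0.209
clock: 12.35
position: [0.5132, 0.079, 0.0325]
ee_rot: [0.784, 0.62, 0.0, -0.0]
ft_force: [0.1, -0.3, -1.6]
grip_width: 0.206
```

Still no contact force. The remaining distance is about 5 mm, so I push gently to contact.

```bash
python3 -m pendant '[[0.04,0,0,0,1],[0.08,0,0,0,1],[0.12,0,0,0,1],[0.15,0,0,0,1],[0.15,0,0,0,1]]'; python3 - <<'E'
from h import *
snap('wrist','w10'); crop('w10',200,60,240,240,2.5)
E
```

```text
clock: 12.98
position: [0.5144, 0.0842, 0.0325]
ee_rot: [0.785, 0.62, -0.0, 0.0]
ft_force: [-0.7, -2.7, 0.4]
grip_width: 0.208
```

View pics/w10_c200_60.png

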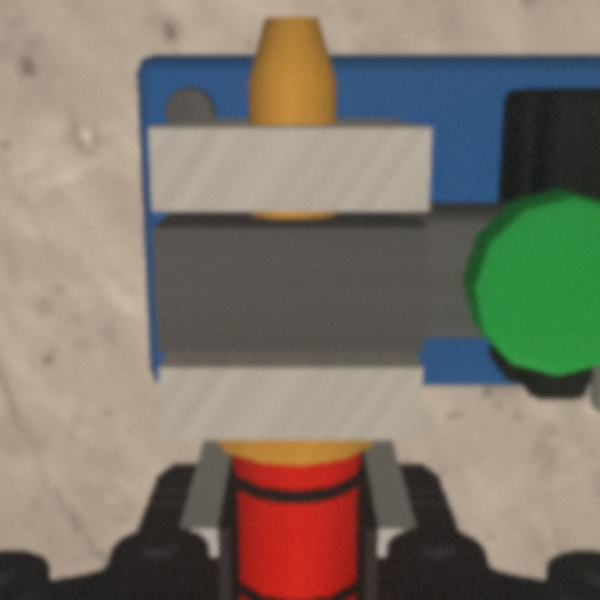

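The tip is out past the far cheek at (292,20) and the head is at the near cheek (v=440–465). Contact is just starting at 2.7 N, so I push a little further.

```bash
python3 -m pendant '[[0.03,0,0,0,1],[0.06,0,0,0,1],[0.09,0,0,0,1],[0.09,0,0,0,1]]'
```

```text
clock: 13.52
position: [0.5144, 0.0843, 0.0323]
ee_rot: [0.785, 0.619, -0.002, 0.001]
ft_force: [-5.3, -13.3, 6.9]
grip_width: 0.21
```

```bash
python3 -m pendant '[[0.04,0,0,0,1],[0.08,0,0,0,1],[0.08,0,0,0,1]]'; python3 - <<'E'
from h import *
snap('wrist','w11'); crop('w11',200,60,240,240,2.5)
E
```

```text
clock: 13.9
position: [0.5144, 0.0844, 0.0321]
ee_rot: [0.786, 0.618, -0.004, 0.001]
ft_force: [-9.0, -23.5, 12.7]
grip_width: 0.207
```

View pics/w11_c200_60.png

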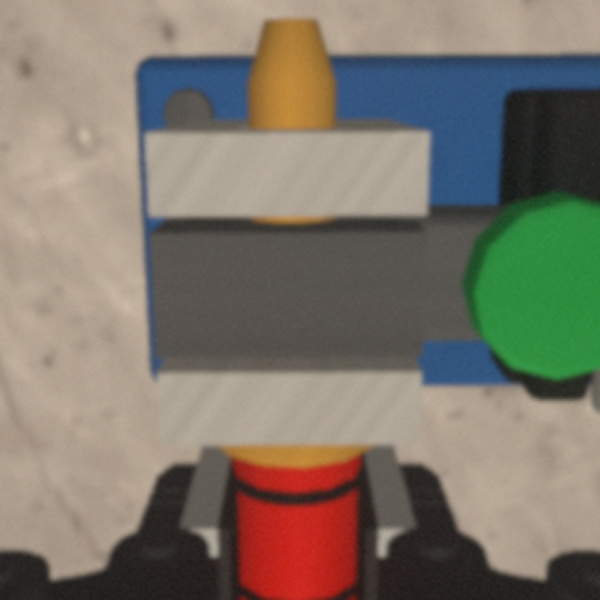

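The head is flush on the cheek and stays put under 25 N. I relax the push, open halfway (to keep the finger off the mandrel end), and lift away.

```bash
python3 -m pendant '[[-0.08,0,0,0,1],[-0.16,0,0,0,1],[-0.16,0,0,0,1],[-0.16,0,0,0,1]]'; python3 -m pendant '[[0,0,0,0,0.75],[0,0,0,0,0.65],[0,0,0,0,0.55],[0,0,0,0,0.5],[0,0,0,0,0.5]]' 20
```

```text
clock: 14.45
position: [0.5145, 0.0843, 0.0324]
ee_rot: [0.785, 0.62, -0.0, 0.0]
ft_force: [-1.4, -6.4, 1.3]
grip_width: 0.208
clock: 15.08
position: [0.5146, 0.085, 0.0325]
ee_rot: [0.785, 0.62, 0.0, -0.0]
ft_force: [-0.4, 0.2, 0.6]
grip_width: 0.502
```

```bash
python3 -m pendant '[[0,0,-0.2,0,0.5],[0,0,-0.6,0,0.5],[0,0,-1.2,0,0.5],[0,0,-2.2,0,0.5],[-1,0,-3.2,0,0.5]]'; python3 -m pendant '[[-1.5,0,-0.8,0,0.5],[-2.2,0,-0.8,0,0.5],[-2.2,0,-0.8,0,0.5]]'; python3 - <<'E'
from h import *
snap('wrist','w12'); snap('scene','s12'); snap('top','t12');crop('s12',180,155,110,90,7);crop('w12',180,0,320,240,2.5)
E
```

```text
clock: 15.7
position: [0.5057, 0.0479, 0.1628]
ee_rot: [0.783, 0.622, 0.001, 0.0]
ft_force: [1.0, -0.4, 0.6]
grip_width: 0.503
clock: 16.08
position: [0.4848, -0.0424, 0.1942]
ee_rot: [0.786, 0.618, 0.001, 0.0]
ft_force: [0.6, 1.6, -0.8]
grip_width: 0.502
```

View pics/s12_c180_155.png

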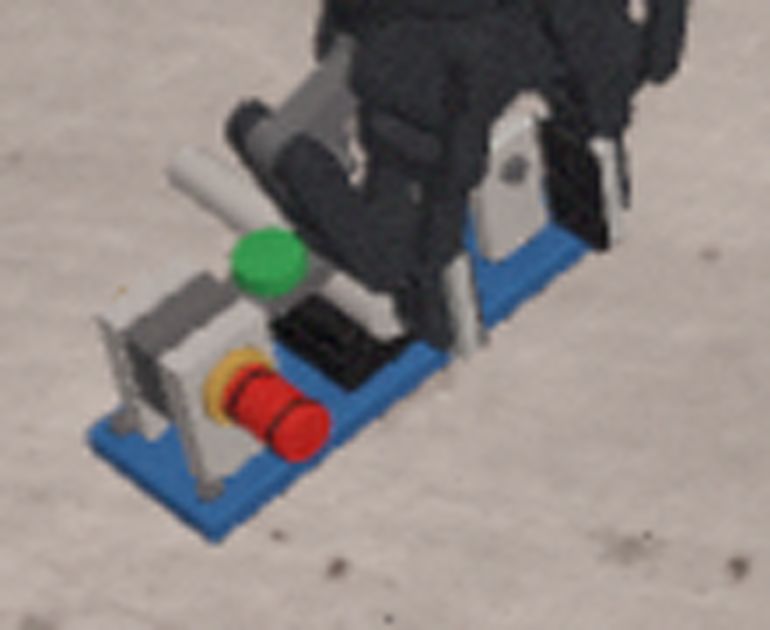

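View pics/w12_c180_0.png

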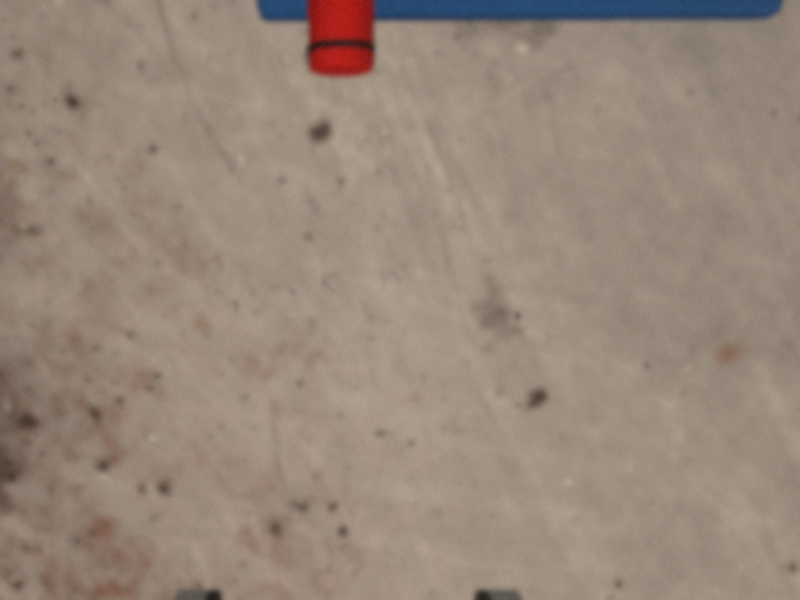

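View pics/s12.png

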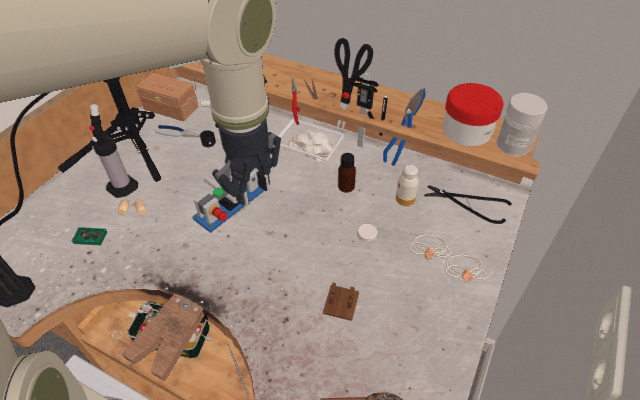

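The pin is left in the fork, the strap is down, and the bottles and tablet are where they were. One close look will show whether the head is still flush after release.

```bash
python3 -m pendant '[[1,0.2,0,0,0.5],[2,0.2,0,0,0.5],[2.6,0.2,0,0,0.5],[2.6,0.2,0,0,0.5],[2.6,0.2,0,0,0.5]]'; python3 - <<'E'
from h import *
snap('wrist','w13');crop('w13',220,30,160,160,4.5)
a,_,_=load('scene0');b,_,_=load('s12')
for n,(u,v,w,h) in dict(brown=(335,150,24,44),flux=(393,160,28,50),tab=(354,220,28,24)).items(): print(n,np.abs(a[v:v+h,u:u+w].astype(int)-b[v:v+h,u:u+w]).mean())
E
```

```text
clock: 16.85
position: [0.5167, 0.0588, 0.1924]
ee_rot: [0.785, 0.62, -0.0, 0.0]
ft_force: [0.9, -0.3, -0.0]
grip_width: 0.497
brown 3.842171717171717
flux 2.6611904761904763
tab 2.6200396825396823
```

View pics/w13_c220_30.png

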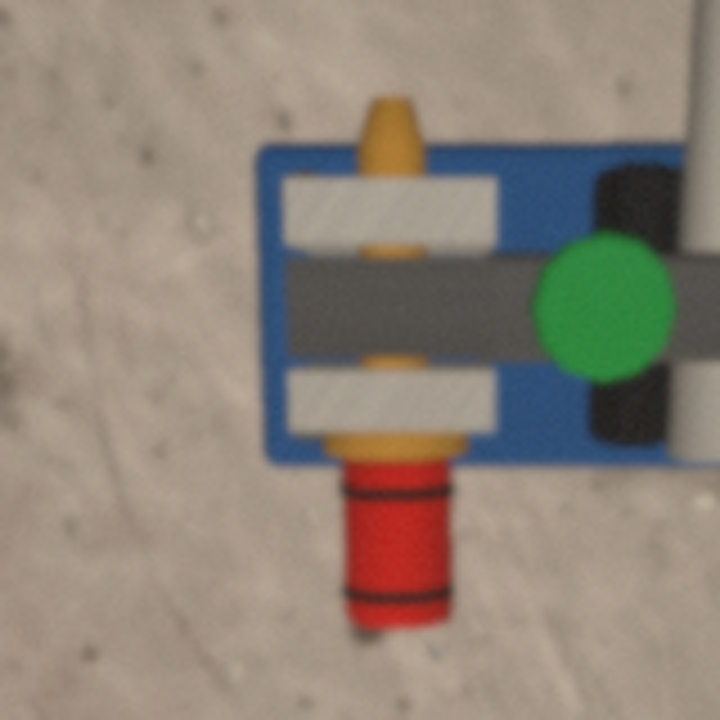

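The close view shows the head flush against the near cheek (v≈435), the shank visible on both sides of the strap eye, and the tip about 14 mm past the far cheek. I hand in.

```bash
python3 -c "
from workcell import hand_in,manip
print(manip.get_obs()['ft_force']);print(hand_in())"
```

```text
[ 0.57645148  0.34847731 -1.44169947]
the job is handed in; nothing more can be done
None
```

I pressed the strap down onto its stop, where the force levelled off at about 26 N. I then took the pin by its red knob, pushed it through the fork and the strap's eye, let go and backed away. The job was handed in at about 17 s.

**Seating:** the pin slid in with almost no side force. Once the head touched the fork, it did not move further under about 25 N. After letting go, the close wrist view showed:
- the head flush on the near cheek;
- the shank visible on both sides of the eye;
- the tip about 14 mm past the far cheek, which is what a fully seated pin should show.

**Surroundings:** in the camera views the strap stayed level, and the two bottles and the tablet look unmoved. The gripper was touching nothing at hand-in, and the wrist force was close to zero.

**Checks that disagreed:** camera and arm readings differed by 1–2 mm, within the stated calibration accuracy. I overshot one sideways move in front of the fork by 17 mm, in free space, and corrected it before inserting.

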